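Feed one pedal body from the gravity magazine into the nest

ROBOT

A 6-joint arm with a two-finger parallel gripper is mounted at the origin on a cart in front of the work surface, level with it; the furniture and walls round the work are solid. World frame = base frame: x ahead of the robot, y to its left, z up, the work surface at z = 0. Lengths are in m, angles in degrees, forces in N, time in s.
With the tool pointing down it reaches from about 0.4 to 0.825 m from the base axis. Payload 7 kg.
Tool frame: the origin (TCP) lies midway between the tips of the shut fingers; the grasp point (between the pads) lies 19 mm behind it; z points along the fingers, y is the direction in which the jaws open and shut (so a half turn about z gives the same grasp; the last joint's range is limited). The gripper opens to 88 mm and grips with 3 to 60 N. Pads are 19 mm wide; open, the fingers measure 130 mm over their backs; the gripper's body (78 mm by 193 mm) begins 47 mm behind the grasp point.
Start: joints at [87.038, 20.546, 0.682, 0, -70.136, -16.507], TCP at [0.225, 0.636, 0.227] pointing down, gripper open.
Joint ranges: [-176.03, 176.03], [-82.01, 121.73], [-58.28, 71.71], [-173.87, 95.51], [-174.79, -0.11], [-173.66, 173.66]. Speed limits (degrees/s): [136.94, 136.94, 172.46, 180, 180, 180].

INTERFACE

Orientations are given as a 3x3 rotation matrix whose columns are the frame's x, y, z axes.
In Python, from rig import robot gives the robot as it stands. Calls block until the motion is done:
- robot.goto(position, orientation): joint-space move of the TCP to a pose.
- robot.servo_line(position, ori=None, speed=0.15): straight line of the TCP; ori=None keeps the orientation; speed is the mean speed in m/s.
- robot.movej(angles): joint-space move.
- robot.move_gripper(opening): opening from 0.0 (shut) to 1.0 (fully open); the grip force is fixed at half the most; returns when the fingers have stopped.
- robot.dwell(seconds).
- robot.ik(position, orientation): joint angles nearest the present ones, or None.
- robot.grab_frame(name): name is "side" or "top"; returns (picture, depth): 400x640x3 uint8, red, green, blue; 400x640 float32, m along the optical axis (not along the pixel's ray), 0 where there is no reading.
- robot.camera_info(name): a dict with "vfov" (degrees; the focal length in pixels is half the picture's height over the tangent of half this angle, whatever the lens; pixels are square), "cx", "cy" (the principal point, pixels), "view" (4x4, takes a point from world to camera coordinates). Camera axes: x right, y down, z forward; pixel columns grow to the right and rows downward; lengths in m; the calibration is good to about 2 mm. A picture is of the moment at which its call begins. camera_info takes no time and is no camera call.
A pose or a line that the arm cannot do raises robot.Unreachable and nothing moves.
- robot.job_done(): hands the job in, once; it reports no verdict.
Readings, each from a call of its own:
- robot.read_t(): time.
- robot.read_qpos(): joint angles.
- robot.read_qvel(): joint speeds.
- robot.read_effort(): joint torques, N m.
- robot.read_position(): TCP position.
- robot.read_tcp_rot(): TCP orientation.
- robot.read_force(): force on the tool from outside, world axes, zero at the start.
- robot.read_ft_torque(): the same for the moment, N m.
- robot.read_grip_width(): opening from 0.0 (shut) to 1.0 (fully open).
Only numpy, scipy, OpenCV 4.12 (cv2) and the standard library are available. Lean on these libraries where they do the work, as an engineer would, in place of code of your own. Each camera call takes 0.05 s, during which the arm holds its last target.

TASK

Feed the next pedal body from the gravity magazine into the nest, ready for its pins: push the slide fully forward so that the lowest body comes out on to the cross track, and bring the slide fully back so that the rest of the stack drops down one place. Slide the body that came out along the track into the nest, lying flat and right up against the red pads of the end stop; leave the other bodies in the magazine and do not disturb the things on the bench.

Things in the scene. Friction and masses are not known exactly. Their poses are not given: they have to be found in the camera images.
- feeder: Hand-worked gravity feeder, aluminium and steel, fixed. Origin on the bench under the magazine's centre, z up, y = the way its slide feeds, x = away from the track's end stop. In its frame, mm: base plate 12 thick, whose top (z 12) is the floor all bodies lie and slide on; slide bed x -52..52, y -268..-64, up to z 34, rear (-y) of the magazine; cross track in front (+y) of it.
- magazine (a point): Centre of the magazine's floor (feeder x 0, y 0, z 12 mm). Uprights, side guide bars and a rear plate, over all x -69..69, y -63..64, top z 111, hold four stacked pedal bodies with 3 mm play. A gate plate at the front (y 56 to 64) leaves 26 mm above the floor: only the lowest body can pass under it.
- feed_slide (a joint): Push slide, m: 0 fully back, 0.132 fully forward (hard stops), moving along feeder +y; stays where left; 2 N to move it alone, 4 to 12 N with the stack. Its blade, 76 wide and 17 mm thick, enters under the stack from behind: forward, it has driven the lowest body out to the track start and carries the rest on top; drawn back to 0, it lets the stack drop by one body.
- slide_handle (a point): Centre of the slide's bow handle: black round bar 15 mm thick, 84 mm long along feeder x, 72 mm above the bench, on two posts 12 mm thick at 26 mm either side; below it a riser, top 37 mm above the bench. At feeder x 0, y -244 mm with the slide back, y -112 mm with it forward. Free all round and from above.
- track_start (a point): Floor point of the cross track where the fed-out body comes to lie (feeder x 0, y 121, z 12 mm: lane middle; the body may drift 20 mm along x). The track runs along feeder x; floor x -181..70, y 60..187 mm. Far rail face y 176.5 (x -178..56), near rail face y 65.5 (only x below -62), both up to z 30: lane 111 mm wide. The end towards +x is open, with free bench beyond.
- end_stop (a point): End stop across the track's -x end, an aluminium bar up to feeder z 34 mm with two red round pads; the point is midway between the pads' faces (feeder x -169, y 121, z 23 mm).
- nest (a point): Where the body's centre (half-way up) lies when it is in the nest, against the end stop: feeder x -117, y 121, z 22 mm. The nest is the dark pad in the track floor before the stop.
- pedal_1_center (a point): Lowest body of the stack at the start: lime-yellow bicycle pedal body, flat open frame 107 (its x) x 104 (its y) x 20 mm thick with well rounded corners, 0.09 to 0.17 kg; point at its centre, half-way up. In the magazine its x lies along the feeder's y, so it is 104 mm across the feeder's x.
- pedal_2_center (a point): Second body from below: lime-yellow bicycle pedal body, flat open frame 107 (its x) x 104 (its y) x 20 mm thick with well rounded corners, 0.09 to 0.17 kg; point at its centre, half-way up. 
- pedal_3_center (a point): Third body from below: lime-yellow bicycle pedal body, flat open frame 107 (its x) x 104 (its y) x 20 mm thick with well rounded corners, 0.09 to 0.17 kg; point at its centre, half-way up. 
- pedal_4_center (a point): Top body of the stack: lime-yellow bicycle pedal body, flat open frame 107 (its x) x 104 (its y) x 20 mm thick with well rounded corners, 0.09 to 0.17 kg; point at its centre, half-way up. Its top is 92 mm above the bench at the start.
- pedal_1: The same lowest pedal body, origin at the centre of its underside.
- threadlock_bottle: Red threadlock bottle standing on the bench beside the magazine, on the side away from the robot, 22x27x92 mm, loose; origin at the centre of its underside. Not needed.
- hex_key: Black hex key lying on the bench on the robot's side of the magazine, 34x99x9 mm, loose; origin at the centre of its underside. Not needed.

How it is judged:
By the outcome, as a careful person would: the job done as asked, in the order asked, and still so for the second after the job is handed in, with the robot touching nothing.
It also fails if it takes over 61 s, if anything falls off the work surface, if the arm or the gripper's body presses on something with over 40 N, if the wrist force passes 120 N, or if a joint passes its speed limit or range.

## Working session

There is one attempt and no reset: what is moved stays moved. The work goes in short steps, each a Python script; the robot and the scene stay as the last script left them, time stands still between calls to the robot, and variables do not carry over. Pictures are saved under pics/ and viewed, and the job is handed in when it is done.

```bash
mkdir -p pics; ls; python3 - <<'E'
from rig import robot
import cv2,numpy as np
for n in("side","top"):
    p,d=robot.grab_frame(n); cv2.imwrite(f"pics/{n}0.png",p[:,:,::-1]); np.save(f"{n}0.npy",d)
    print(n,robot.camera_info(n))
print(robot.read_t(),robot.read_tcp_rot())
E
```

```text
pics
side {'vfov': 42.071424114425625, 'cx': 322.4592521583949, 'cy': 210.79958662653863, 'view': array([[-0.91556927, -0.40192018, -0.01389516,  0.45485265],
       [-0.22001112,  0.52950671, -0.8192788 ,  0.30731851],
       [ 0.33664226, -0.7470494 , -0.57322699,  0.67049638],
       [ 0.        ,  0.        ,  0.        ,  1.        ]])}
top {'vfov': 43.26145995704269, 'cx': 317.3339151287609, 'cy': 199.12133577859902, 'view': array([[-0.00128807, -0.99965481,  0.02624133, -0.24141196],
       [-0.99331901, -0.00174906, -0.11538757,  0.62864989],
       [ 0.11539363, -0.02621463, -0.99297387,  1.19663114],
       [ 0.        ,  0.        ,  0.        ,  1.        ]])}
0.1 [[ 9.42803321e-01 -3.33349335e-01 -3.45669845e-04]
 [-3.33349471e-01 -9.42802172e-01 -1.48137618e-03]
 [ 1.67917483e-04  1.51187524e-03 -9.99998843e-01]]
```

View pics/side0.png

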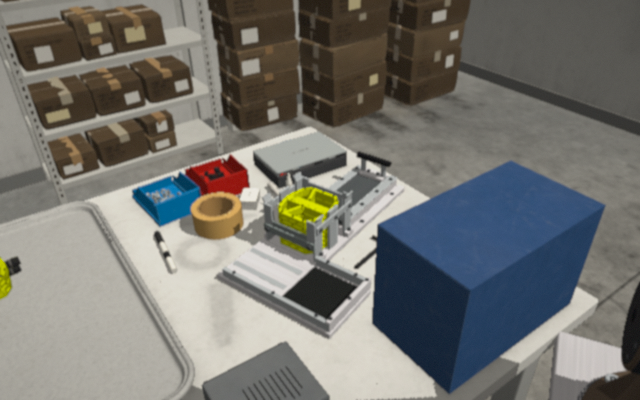

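View pics/top0.png

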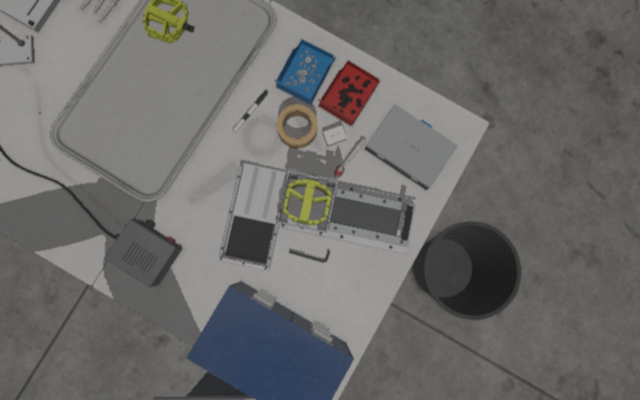

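```bash
cat > h.py <<'E'
import numpy as np,cv2
from rig import robot
def cam(n):
    c=robot.camera_info(n); f=200/np.tan(np.radians(c['vfov']/2)); return c,f
def cloud(n,d):
    c,f=cam(n); v,u=np.mgrid[0:400,0:640]
    P=np.stack([(u-c['cx'])/f*d,(v-c['cy'])/f*d,d],-1)
    R=c['view'][:3,:3];t=c['view'][:3,3]
    return (P-t)@R
def proj(n,p):
    c,f=cam(n); q=np.atleast_2d(p)@c['view'][:3,:3].T+c['view'][:3,3]
    return np.c_[q[:,0]/q[:,2]*f+c['cx'],q[:,1]/q[:,2]*f+c['cy']]
def ray(n,u,v,z):
    c,f=cam(n);R=c['view'][:3,:3];t=c['view'][:3,3]
    o=-R.T@t; d=R.T@np.array([(u-c['cx'])/f,(v-c['cy'])/f,1]); return o+d*(z-o[2])/d[2]
def crop(n,p,x0,y0,w,h,s,name):
    im=cv2.resize(p[y0:y0+h,x0:x0+w,::-1],None,fx=s,fy=s,interpolation=cv2.INTER_CUBIC)
    for u in range((x0+19)//20*20,x0+w,20): cv2.putText(im,str(u),((u-x0)*s,10),0,.35,(0,0,255),1);cv2.line(im,((u-x0)*s,12),((u-x0)*s,18),(0,0,255),1)
    for v in range((y0+19)//20*20,y0+h,20): cv2.putText(im,str(v),(0,(v-y0)*s+4),0,.35,(0,0,255),1);cv2.line(im,(24,(v-y0)*s),(30,(v-y0)*s),(0,0,255),1)
    cv2.imwrite(name,im)
E
python3 - <<'E'
from h import *
p=cv2.imread('pics/top0.png')[:,:,::-1]; crop('top',p,210,150,210,130,3,'pics/topc.png'.replace('.png','0.png'))
s=cv2.imread('pics/side0.png')[:,:,::-1]; crop('side',s,210,140,200,150,4,'pics/sidec0.png')
C=cloud('top',np.load('top0.npy'));
b=C[270:400,150:360].reshape(-1,3); b=b[b[:,2]>.1]; print(b.min(0),b.max(0),np.percentile(b[:,2],[5,50,95]))
for u,v in [(250,240),(370,215),(307,185),(450,150),(150,250)]: print(u,v,C[v,u])
E
```

```text
[ 0.19997632 -0.31145568  0.10021259] [0.48605532 0.03032241 1.26709681] [0.17259986 0.20473195 0.20803845]
250 240 [ 0.52978055 -0.07526726  0.01250139]
370 215 [ 0.59080538 -0.37181911  0.02751671]
307 185 [ 0.65669675 -0.21563064  0.0873115 ]
450 150 [ 0.75149943 -0.57105373  0.04535548]
150 250 [0.50437234 0.14922435 0.07848126]
```

View pics/topc0.png

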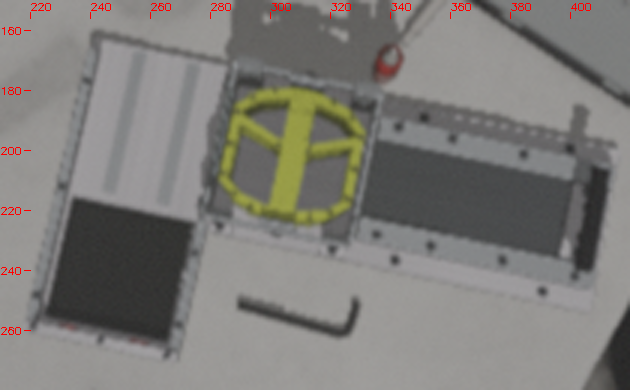

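View pics/sidec0.png

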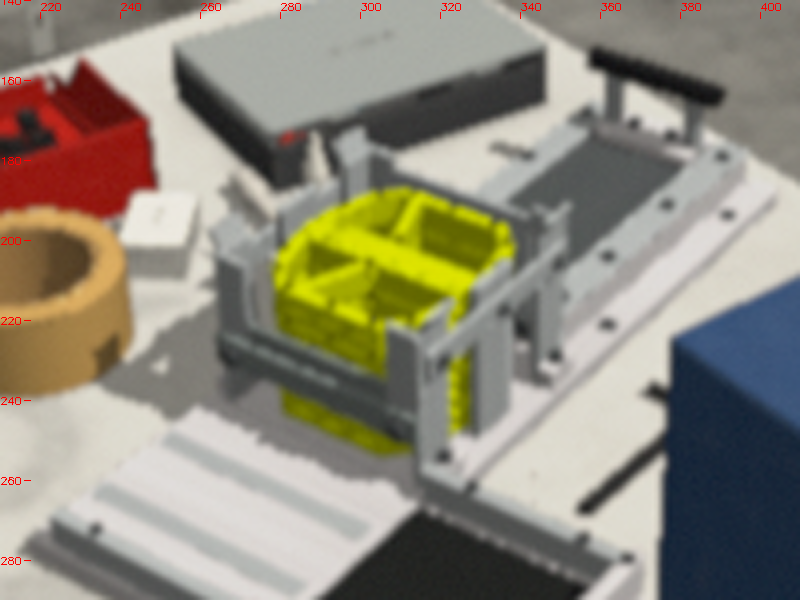

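```bash
python3 - <<'E'
from h import *
T=cloud('top',np.load('top0.npy'));S=cloud('side',np.load('side0.npy'))
a=ray('top',246,262,.023);b=ray('top',407.3,222.7,.076)
print(a,b)
def box(C,lo,hi): 
    P=C.reshape(-1,3);return P[((P>lo)&(P<hi)).all(1)]
for n,C in(('t',T),('s',S)):
    h=box(C,[.45,-.52,.06],[.72,-.40,.09]); print(n,len(h),h.mean(0),h.min(0),h.max(0))
    u,s,v=np.linalg.svd(h[:,:2]-h[:,:2].mean(0)); print(v[0],np.degrees(np.arctan2(v[0][1],v[0][0])))
# box top rim
P=T[260:400,150:380].reshape(-1,3); P=P[(P[:,2]>.18)&(P[:,2]<.23)]
r=cv2.minAreaRect(P[:,:2].astype(np.float32)); print(r,cv2.boxPoints(r))
# fit pose from correspondence
F=np.array([[-169,121],[0,-244]])/1e3; W=np.array([a[:2],b[:2]])
d1=F[1]-F[0];d2=W[1]-W[0];th=np.arctan2(d2[1],d2[0])-np.arctan2(d1[1],d1[0])
print(np.degrees(th),np.linalg.norm(d1),np.linalg.norm(d2))
R=np.array([[np.cos(th),-np.sin(th)],[np.sin(th),np.cos(th)]]);o=(W-F@R.T).mean(0);print(o)
E
```

```text
[ 0.47588733 -0.06741031  0.023     ] [ 0.5684344  -0.45412369  0.076     ]
t 222 [ 0.56744308 -0.45327464  0.07726324] [ 0.52734032 -0.46905097  0.06629965] [ 0.60869148 -0.43916246  0.08380621]
[-0.9784855   0.20631558] 168.09347721738587
s 258 [ 0.56883968 -0.44821112  0.0731353 ] [ 0.52837194 -0.46626474  0.06066784] [ 0.61263314 -0.43609984  0.08099274]
[-0.97949854  0.20145124] 168.3781632943419
((0.2818424105644226, -0.14047342538833618), (0.29995420575141907, 0.17042340338230133), 60.165348052978516) [[ 0.13331085 -0.22818056]
 [ 0.28114712 -0.312966  ]
 [ 0.43037397 -0.05276629]
 [ 0.2825377   0.03201914]]
-11.386059010307484 0.40222630446056107 0.39763324746536227
[ 0.6171391  -0.21715926]
```

```bash
cat >> h.py <<'E'
POSE=[.6168,-.2165,-11.6]
def R2(d): c,s=np.cos(np.radians(d)),np.sin(np.radians(d)); return np.array([[c,-s],[s,c]])
def f2w(p,pose=None):
    x,y,d=pose or POSE; p=np.atleast_2d(np.array(p,float))/1e3
    return np.c_[p[:,:2]@R2(d).T+[x,y],p[:,2]]
def overlay(n,p,x0,y0,w,h,s,name,pose=None,extra=[]):
    L=[[(-181,60,12),(70,60,12),(70,187,12),(-181,187,12),(-181,60,12)],
    [(-178,176.5,30),(56,176.5,30)],[(-178,65.5,30),(-62,65.5,30)],
    [(-69,-63,111),(69,-63,111),(69,64,111),(-69,64,111),(-69,-63,111)],
    [(-52,-268,34),(52,-268,34),(52,-64,34),(-52,-64,34),(-52,-268,34)],
    [(-42,-244,72),(42,-244,72)]]+extra
    im=cv2.resize(p[y0:y0+h,x0:x0+w,::-1],None,fx=s,fy=s,interpolation=cv2.INTER_CUBIC)
    for l in L:
        q=((proj(n,f2w(l,pose))-[x0,y0]+.5)*s).astype(int); cv2.polylines(im,[q.reshape(-1,1,2)],False,(0,0,255),1)
    cv2.imwrite(name,im)
E
python3 - <<'E'
from h import *
p=cv2.imread('pics/top0.png')[:,:,::-1]; overlay('top',p,210,145,210,130,3,'pics/ot1.png')
s=cv2.imread('pics/side0.png')[:,:,::-1]; overlay('side',s,210,140,200,200,3,'pics/os1.png')
E
```

```text
(no output)
```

View pics/ot1.png

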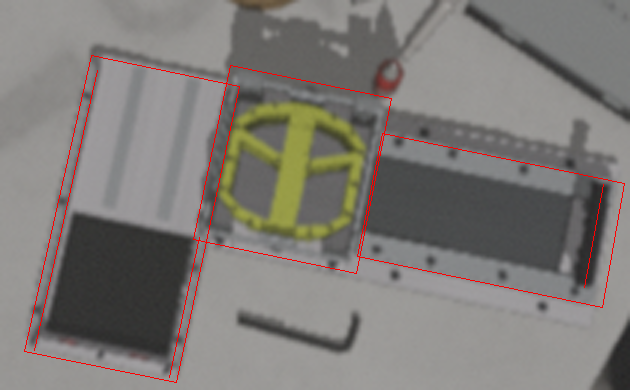

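View pics/os1.png

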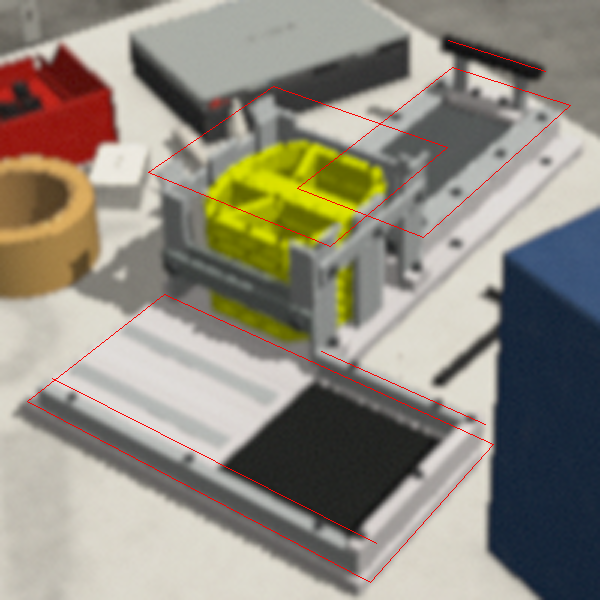

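```bash
python3 - <<'E'
from h import *
for n in('top','side'):
    C=cloud(n,np.load(n+'0.npy')).reshape(-1,3); im=cv2.imread(f'pics/{n}0.png').reshape(-1,3)
    q=(C[:,:2]-POSE[:2])@R2(POSE[2])*1e3   # feeder frame mm
    k=(abs(q[:,0])<200)&(abs(q[:,1]+40)<260)&(C[:,2]<.15)&(C[:,2]>-.02)
    out=np.zeros((400*2//2*2//2,260*2,3),np.uint8); out=np.zeros((600,780,3),np.uint8)
    # image: col = (220-y)*1.5? use 1.5px/mm: x up
    for P,c,z in zip(q[k],im[k],C[k,2]):
        u=int((P[1]+300)*1.5);v=int((200-P[0])*1.5)
        col=cv2.applyColorMap(np.uint8([[np.clip(z*1e3*2.3,0,255)]]),cv2.COLORMAP_JET)[0,0]
        cv2.circle(out,(u,v),1,tuple(int(x) for x in (c if 0 else col)),-1)
    for xs,ys in [((-181,70),(60,187)),((-178,56),(65.5,176.5)),((-69,69),(-63,64)),((-52,52),(-268,-64))]:
        cv2.rectangle(out,(int((ys[0]+300)*1.5),int((200-xs[1])*1.5)),(int((ys[1]+300)*1.5),int((200-xs[0])*1.5)),(255,255,255),1)
    cv2.imwrite(f'pics/bev_{n}.png',out)
E
```

```text
(no output)
```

View pics/bev_top.png

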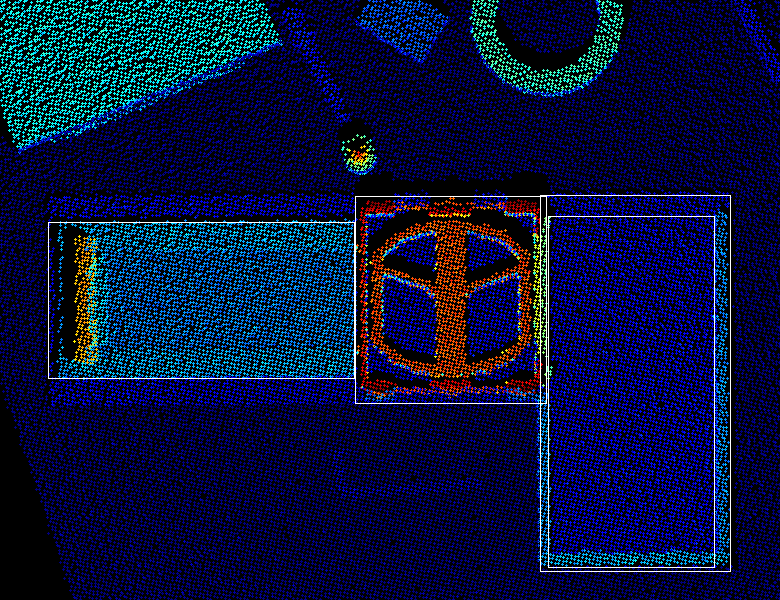

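View pics/bev_side.png

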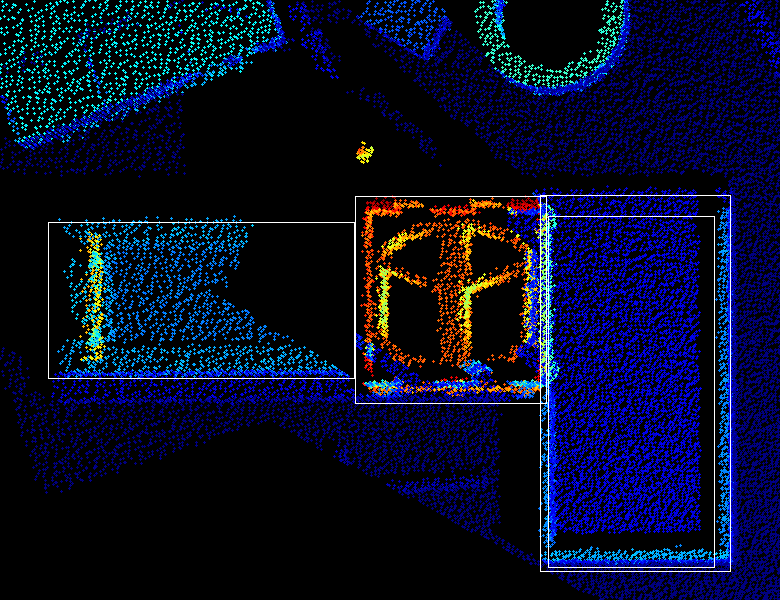

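```bash
cat >> h.py <<'E'
def ori(deg):  # tool y axis at world angle deg, z down
    a=np.radians(deg); y=np.array([np.cos(a),np.sin(a),0]); z=np.array([0,0,-1.]); return np.c_[np.cross(y,z),y,z]
def w(x,y,z): return f2w([[x,y,z]])[0]
HY=POSE[2]+90   # jaws along feeder y
E
python3 - <<'E'
from h import *
print(robot.read_grip_width())
for nm,p,b in [('hi',(0,-244,250),HY),('gr',(0,-244,57),HY),('fw',(0,-112,57),HY),('p0',(110,121,200),HY+90),('p1',(105,121,18),HY+90),('p2',(-44,121,18),HY+90)]:
    for k in(0,180,):
        q=robot.ik(w(*p),ori(b+k)); print(nm,k,w(*p).round(3),None if q is None else np.round(q,1))
E
```

```text
1.0014320473762275
hi 0 [ 0.568 -0.456  0.25 ] [-23.5  24.9  10.4   0.  -75.5 -78.1]
hi 180 [ 0.568 -0.456  0.25 ] [-23.5  24.9  10.4   0.  -75.5 101.9]
gr 0 [ 0.568 -0.456  0.057] [-23.5  32.7  -2.9   0.  -54.4 -78.1]
gr 180 [ 0.568 -0.456  0.057] [-23.5  32.7  -2.9   0.  -54.4 101.9]
fw 0 [ 0.594 -0.326  0.057] [-12.3  28.8 -10.1   0.  -51.1 -89.3]
fw 180 [ 0.594 -0.326  0.057] [-12.3  28.8 -10.1   0.  -51.1  90.7]
p0 0 [ 0.749 -0.12   0.2  ] [  5.5  29.2  10.9   0.  -71.7 -17.1]
p0 180 [ 0.749 -0.12   0.2  ] [  5.5  29.2  10.9   0.  -71.7 162.9]
p1 0 [ 0.744 -0.119  0.018] [  5.7  37.   -0.7   0.  -52.3 -17.3]
p1 180 [ 0.744 -0.119  0.018] [  5.7  37.   -0.7   0.  -52.3 162.7]
p2 0 [ 0.598 -0.089  0.018] [ 10.   25.9 -22.    0.  -42.1 -21.6]
p2 180 [ 0.598 -0.089  0.018] [ 10.   25.9 -22.    0.  -42.1 158.4]
```

```bash
python3 - <<'E'
from h import *
robot.goto(w(0,-244,200),ori(HY))
print(robot.read_t(),robot.read_force())
p,d=robot.grab_frame('side'); cv2.imwrite('pics/s1.png',p[:,:,::-1])
robot.servo_line(w(0,-244,57),speed=.12)
print(robot.read_t(),robot.read_position(),robot.read_force())
p,d=robot.grab_frame('side'); cv2.imwrite('pics/s2.png',p[:,:,::-1])
E
```

```text
4.0667 [-0.47736183  0.64430901  0.16487909]
5.4583 [ 0.56829337 -0.45585553  0.05802416] [0.68378159 0.1496175  0.03614082]
```

View pics/s2.png

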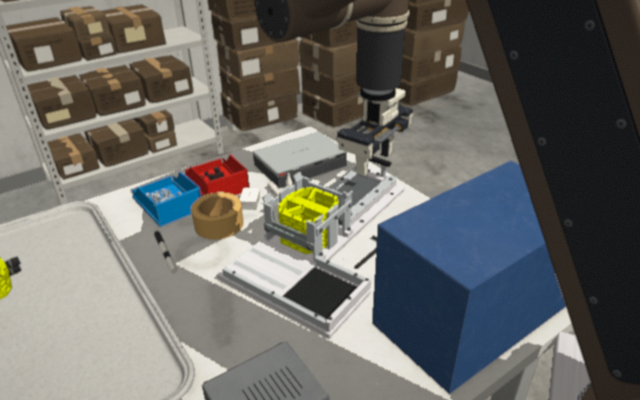

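```bash
python3 - <<'E'
from h import *
robot.move_gripper(0.0)
print(robot.read_t(),robot.read_grip_width(),robot.read_force())
fy=np.r_[R2(POSE[2])@[0,1],0]
p0=robot.read_position()
for y in (-180,-118): 
    robot.servo_line(w(0,y,57),speed=.08); print(y,robot.read_t(),robot.read_position(),(robot.read_force()@fy).round(2))
for y in range(-116,-105,2):
    robot.servo_line(w(0,y,57),speed=.05); f=robot.read_force()@fy; P=robot.read_position()
    print(y,((P[:2]-POSE[:2])@R2(POSE[2])*1e3).round(1),f.round(2))
    if f<-18: break
print(robot.read_t(),robot.read_force())
for n in('side','top'):
    p,d=robot.grab_frame(n); cv2.imwrite(f'pics/{n}3.png',p[:,:,::-1])
E
```

```text
6.6583 0.16329899833217024 [1.69518018 5.70497738 0.49925081]
-180 7.6083 [ 0.58105662 -0.39230693  0.05693597] 1.35
-118 8.5333 [ 0.59376698 -0.331914    0.05693791] 1.3
-116 [   0.7 -116.2] 0.61
-114 [   0.7 -114.4] -1.79
-112 [   0.7 -112.5] -1.68
-110 [   0.7 -110.9] -4.08
-108 [   0.7 -110.8] -13.14
-106 [   0.7 -110.7] -22.13
10.0333 [  2.82718402 -23.17106748 -11.73906997]
```

View pics/side3.png

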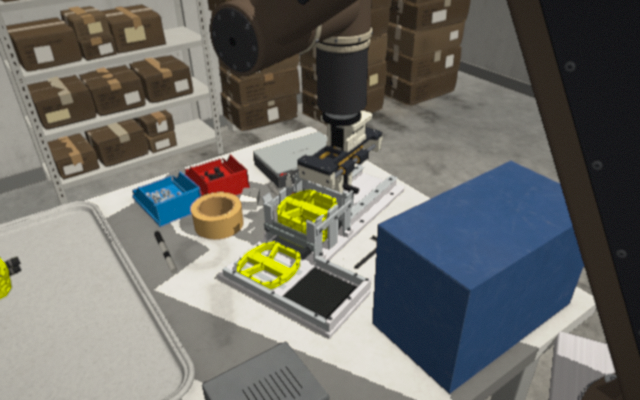

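View pics/top3.png

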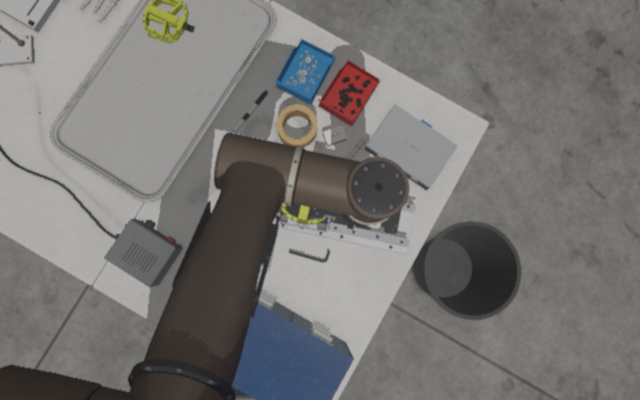

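```bash
python3 - <<'E'
from h import *
fy=np.r_[R2(POSE[2])@[0,1],0]
for y in (-112,-180,-238): 
    robot.servo_line(w(0,y,57),speed=.08); print(y,robot.read_t(),(robot.read_force()@fy).round(2))
for y in range(-240,-252,-2):
    robot.servo_line(w(0,y,57),speed=.05); f=robot.read_force()@fy; P=robot.read_position()
    print(y,((P[:2]-POSE[:2])@R2(POSE[2])*1e3).round(1),f.round(2))
    if f>20: break
P=((robot.read_position()[:2]-POSE[:2])@R2(POSE[2])*1e3)
robot.servo_line(w(0,P[1],57),speed=.05); print(robot.read_force()@fy)
robot.move_gripper(0.6)
robot.servo_line(w(0,P[1],150),speed=.2)
print(robot.read_t(),robot.read_grip_width(),robot.read_force())
for n in('side','top'):
    p,d=robot.grab_frame(n); cv2.imwrite(f'pics/{n}4.png',p[:,:,::-1]);np.save(f'{n}4.npy',d)
crop('side',p:=cv2.imread('pics/side4.png')[:,:,::-1],210,130,200,150,4,'pics/sidec4.png')
E
```

```text
-112 10.3833 -0.93
-180 11.3833 -1.9
-238 12.2583 -0.44
-240 [-1.000e-01 -2.397e+02] 0.25
-242 [-1.000e-01 -2.419e+02] 1.43
-244 [-1.000e-01 -2.431e+02] 5.66
-246 [-1.000e-01 -2.431e+02] 14.49
-248 [-1.000e-01 -2.432e+02] 21.86
5.695532220408347
15.2083 0.5974754785823235 [-0.32950174  0.25814107 -1.01509372]
```

View pics/sidec4.png

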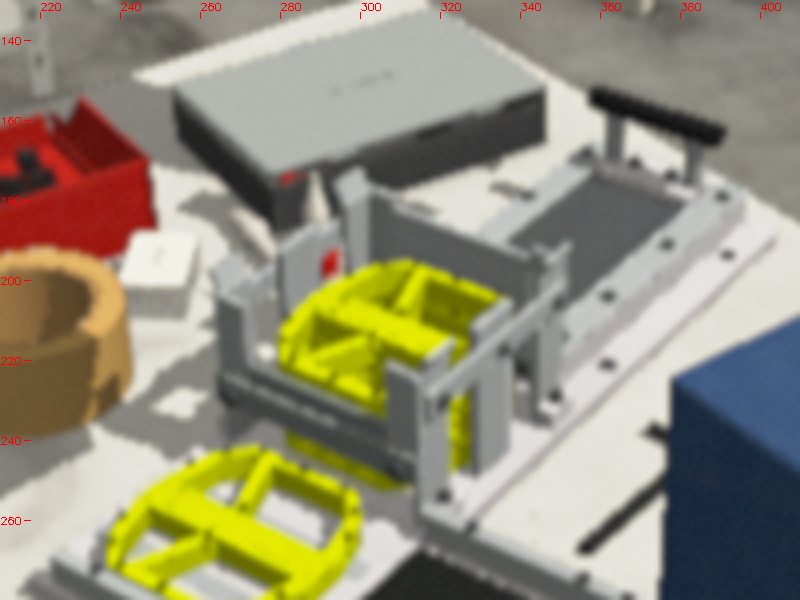

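View pics/top4.png

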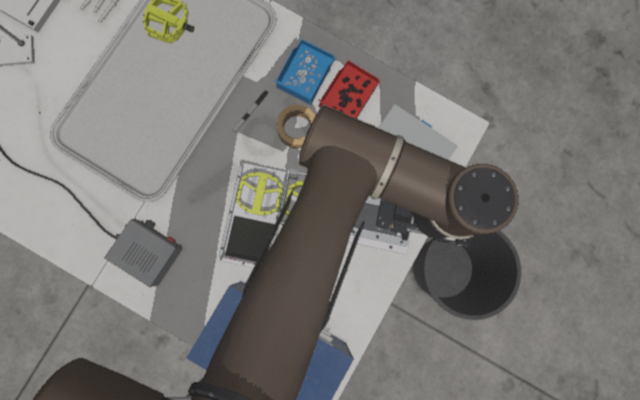

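```bash
python3 - <<'E'
from h import *
for n in('top','side'):
    p=cv2.imread(f'pics/{n}4.png').astype(int); C=cloud(n,np.load(n+'4.npy'))
    m=(p[:,:,1]>100)&(p[:,:,0]<90)&(p[:,:,2]>100)
    q=((C[...,:2]-POSE[:2])@R2(POSE[2])*1e3); 
    k=m&(q[...,1]>66)&(q[...,1]<200)&(abs(q[...,0])<150)&(C[...,2]>.024)&(C[...,2]<.045)
    Q=q[k]; print(n,len(Q),Q.min(0),Q.max(0),np.percentile(C[...,2][k],[5,50,95]))
    r=cv2.minAreaRect(Q.astype(np.float32));print(r)
E
```

```text
top 568 [-45.08563606  67.05457878] [146.93674354 174.17997571] [0.02495187 0.02853177 0.0327987 ]
((51.19342803955078, 120.87528991699219), (105.90691375732422, 192.41835021972656), 89.42637634277344)
side 1072 [-48.57366318  66.70157423] [140.54007731 178.38362512] [0.02480424 0.02748811 0.03002013]
((46.68480682373047, 123.42266845703125), (108.30496215820312, 190.6564483642578), 88.41558074951172)
```

```bash
python3 - <<'E'
from h import *
fx=np.r_[R2(POSE[2])@[1,0],0]
robot.servo_line(w(0,-243,200),speed=.2)
robot.goto(w(105,121,180),ori(HY+90)); robot.move_gripper(0.0)
print(robot.read_t(),robot.read_grip_width())
robot.servo_line(w(105,121,60),speed=.15); robot.servo_line(w(105,121,19),speed=.08)
print(robot.read_t(),robot.read_force(),robot.read_position())
robot.servo_line(w(60,121,19),speed=.06); print(robot.read_t(),(robot.read_force()@fx).round(2),robot.read_force())
for n in('side','top'):
    p,d=robot.grab_frame(n); crop(n,p,210,140,180,140,4,f'pics/{n}5.png')
E
```

```text
18.1167 0.0017497745684528952
19.725 [ 0.0637528  -0.59653857 -0.15074708] [ 0.74405685 -0.11916902  0.01870289]
20.625 0.55 [ 0.58982416  0.12515874 -0.9870119 ]
```

View pics/side5.png

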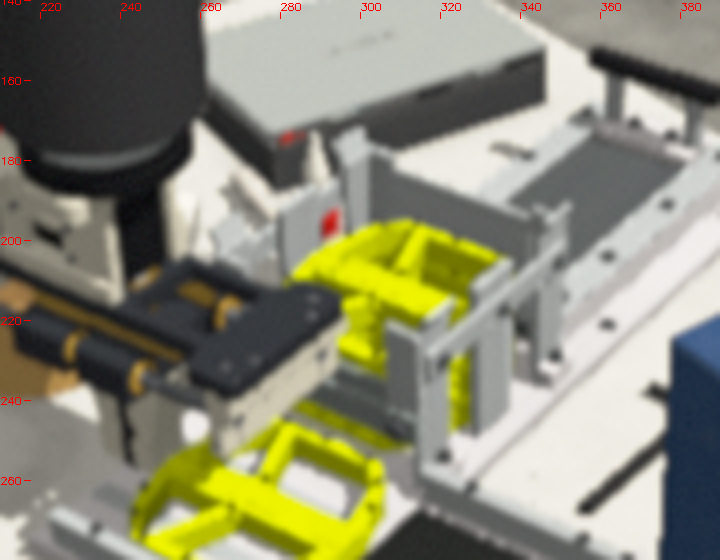

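View pics/top5.png

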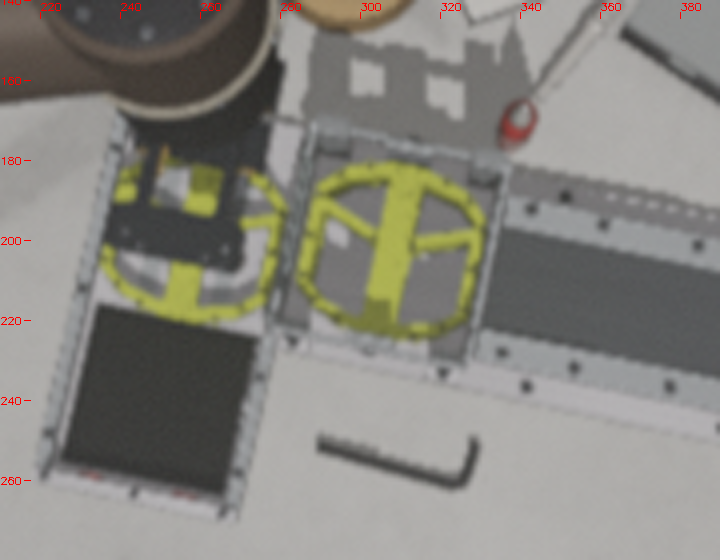

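```bash
python3 - <<'E'
from h import *
fx=np.r_[R2(POSE[2])@[1,0],0]
for x in (10,-20,-36):
    robot.servo_line(w(x,121,19),speed=.06); print(x,robot.read_t().__round__(2),(robot.read_force()@fx).round(2),robot.read_force().round(1))
for x in range(-38,-60,-2):
    robot.servo_line(w(x,121,19),speed=.04); f=robot.read_force()@fx; P=robot.read_position()
    print(x,((P[:2]-POSE[:2])@R2(POSE[2])*1e3).round(1),f.round(2))
    if f>10: break
for n in('side','top'):
    p,d=robot.grab_frame(n); crop(n,p,210,140,180,140,4,f'pics/{n}6.png')
E
```

```text
10 21.71 0.04 [0.1 0.  0.4]
-20 22.36 0.34 [ 0.3 -0.4  0.2]
-36 22.77 0.74 [ 1.   1.3 -0.3]
-38 [-38. 121.] -0.7
-40 [-40.1 121. ] 0.7
-42 [-42.2 121. ] 0.17
-44 [-44.2 121. ] -0.01
-46 [-46.2 121. ] 0.39
-48 [-47.1 121.2] 3.39
-50 [-47.2 121.6] 7.34
-52 [-47.2 122.1] 12.09
```

View pics/top6.png

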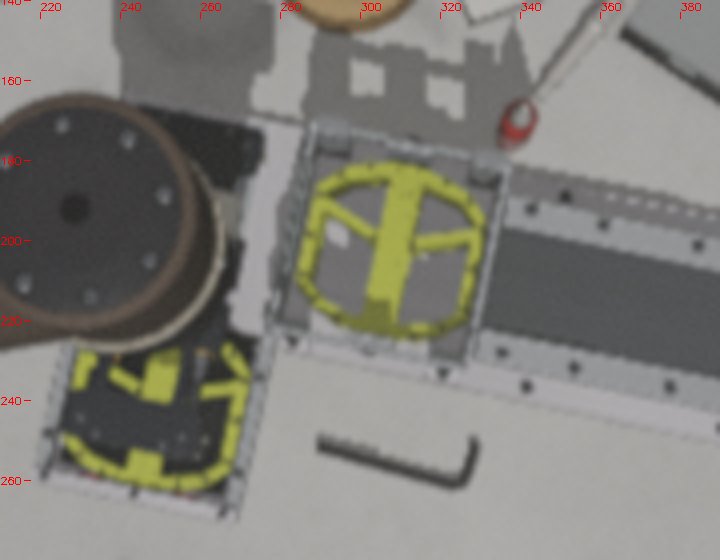

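```bash
python3 - <<'E'
from h import *
p,d=robot.grab_frame('side'); crop('side',p,200,200,200,140,4,'pics/side6b.png')
E
```

```text
(no output)
```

View pics/side6b.png

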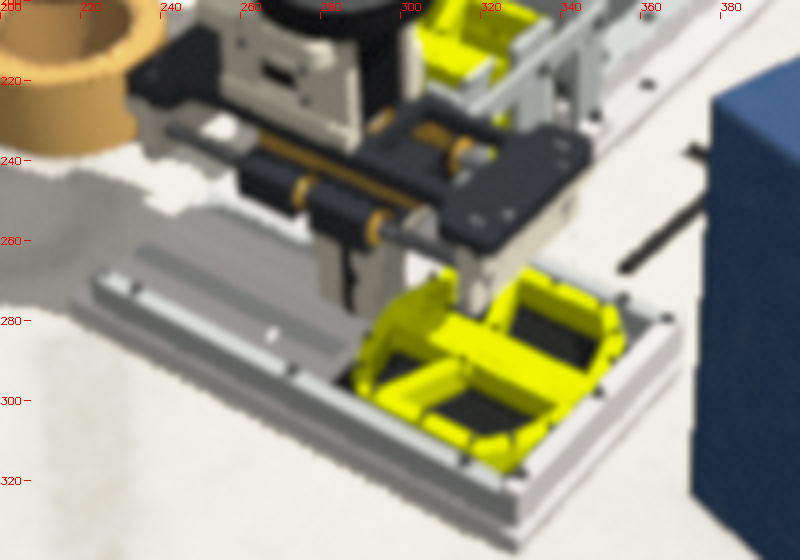

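```bash
python3 - <<'E'
from h import *
robot.servo_line(w(-20,121.5,19),speed=.08); robot.servo_line(w(0,121,150),speed=.2)
robot.servo_line(w(100,150,250),speed=.25)
print(robot.read_t(),robot.read_force())
robot.movej([87.038, 20.546, 0.682, 0, -70.136, -16.507])
print(robot.read_t())
for n in('side','top'):
    p,d=robot.grab_frame(n); cv2.imwrite(f'pics/{n}7.png',p[:,:,::-1]);np.save(f'{n}7.npy',d)
    C=cloud(n,d);p=p.astype(int)
    m=(p[:,:,1]>100)&(p[:,:,2]<90)&(p[:,:,0]>100)
    q=((C[...,:2]-POSE[:2])@R2(POSE[2])*1e3)
    k=m&(q[...,1]>66)&(q[...,1]<200)&(q[...,0]<0)&(q[...,0]>-200)&(C[...,2]>.024)
    Q=q[k];print(n,Q.min(0),Q.max(0),cv2.minAreaRect(Q.astype(np.float32)),np.percentile(C[...,2][k],[5,50,95,100]))
p=cv2.imread('pics/top7.png')[:,:,::-1]; overlay('top',p,210,150,200,130,4,'pics/ot7.png',extra=[[(-169,90,23),(-169,150,23)],[(-170.5,121,32),(-63.5,121,32)]])
p=cv2.imread('pics/side7.png')[:,:,::-1]; crop('side',p,205,150,200,150,4,'pics/sc7.png')
E
```

```text
27.0167 [-0.93057098  0.04812574  0.00847081]
30.1417
side [-169.9696197    68.50749552] [-62.8730884  182.94160653] ((-116.58463287353516, 122.88188934326172), (113.23043823242188, 107.03439331054688), 83.47875213623047) [0.02491708 0.02753968 0.02987978 0.03681248]
top [-166.46986628   68.49114549] [-64.55585636 176.57651367] ((-115.40963745117188, 122.47976684570312), (108.02169799804688, 101.91424560546875), 89.52499389648438) [0.02507091 0.02847071 0.03281529 0.03606401]
```

View pics/ot7.png

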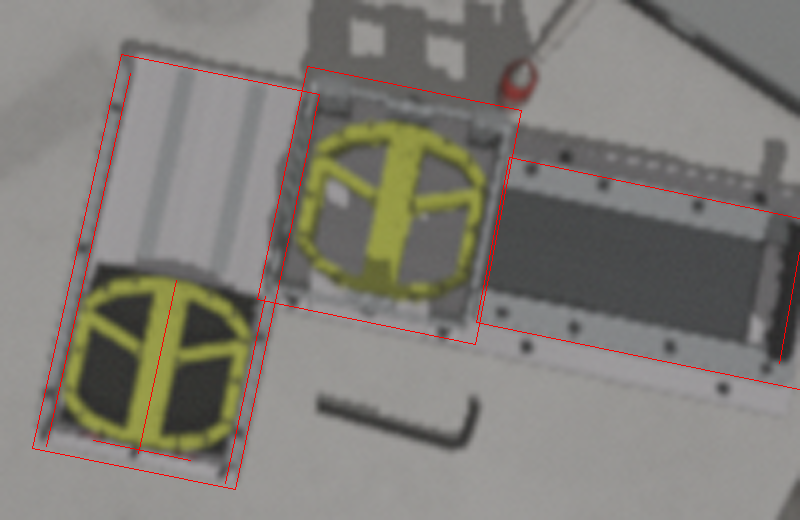

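View pics/sc7.png

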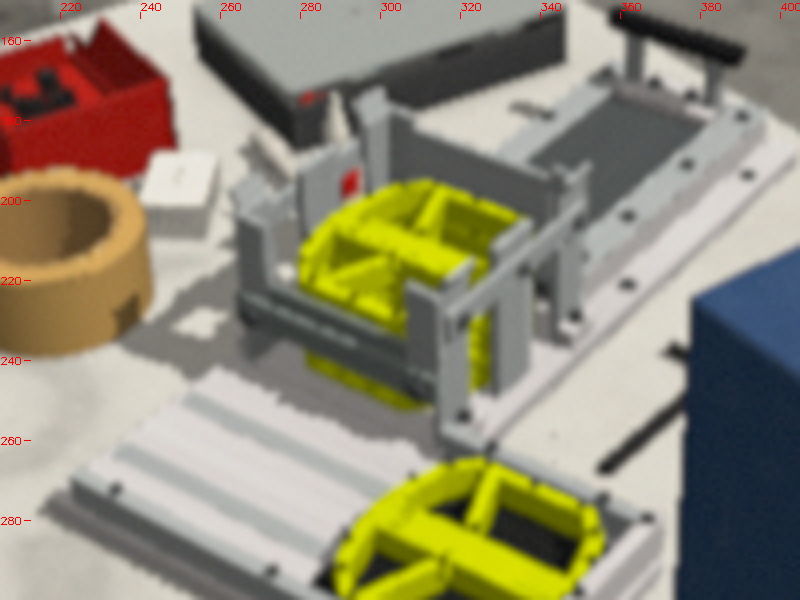

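```bash
python3 - <<'E'
from h import *
a=[]
for n,x,y in(('top',215,210),('side',280,250)):
    p=cv2.imread(f'pics/{n}7.png')[:,:,::-1]; crop(n,p,x,y,80,70,9,f'pics/z_{n}7.png')
E
```

```text
(no output)
```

View pics/z_top7.png

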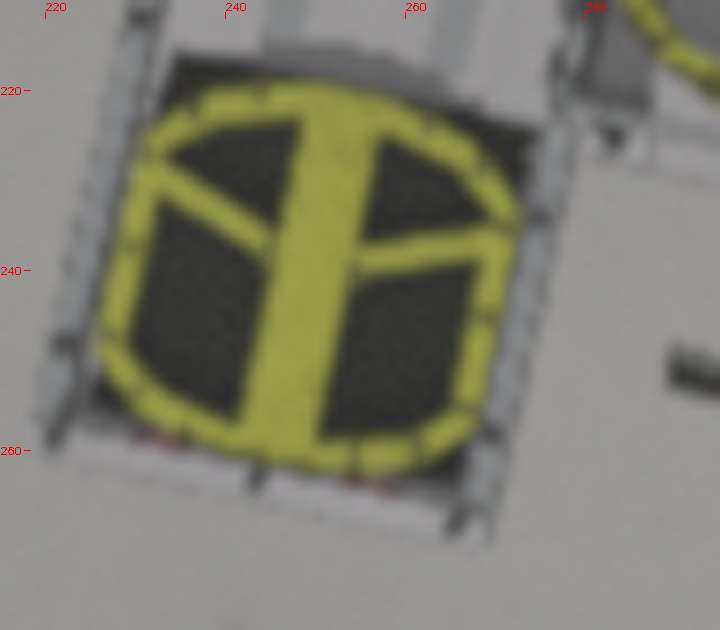

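View pics/z_side7.png

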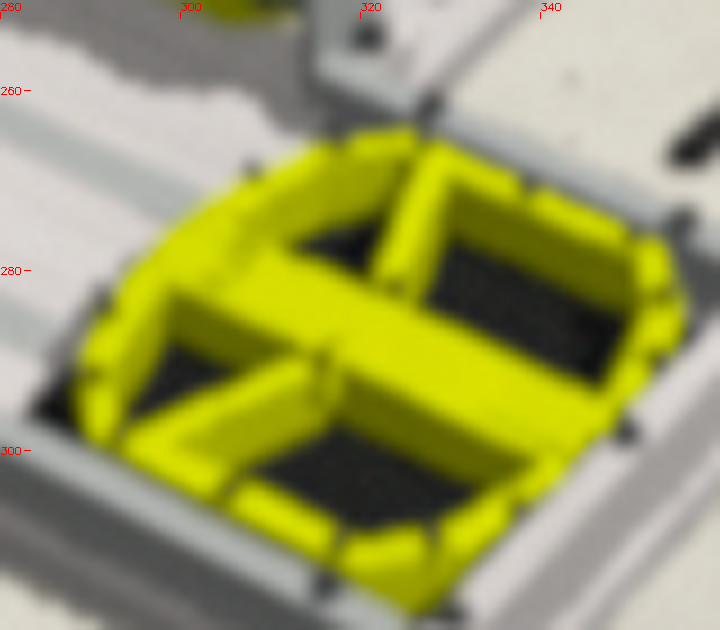

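```bash
python3 - <<'E'
from h import *
def bev(n,img,cx,cy,z,s=3,h=65):
    g=np.arange(-h,h,1/s); X,Y=np.meshgrid(g+cx,g+cy,indexing='ij')
    P=f2w(np.c_[X.ravel(),Y.ravel(),np.full(X.size,z)])
    uv=proj(n,P).astype(np.float32)
    return cv2.remap(img,uv[:,0].reshape(X.shape),uv[:,1].reshape(X.shape),cv2.INTER_LINEAR)[::-1,::-1]
for n in('top','side'):
    i7=cv2.imread(f'pics/{n}7.png'); i4=cv2.imread(f'pics/{n}4.png'); i0=cv2.imread(f'pics/{n}0.png')
    B=[bev(n,i7,-117,121,32),bev(n,i4,5,121,32),bev(n,i0,0,0,92),bev(n,i7,0,0,72)]
    cv2.imwrite(f'pics/bev7_{n}.png',cv2.resize(np.vstack([np.hstack(B[:2]),np.hstack(B[2:])]),(600,600)))
    def msk(b): b=b.astype(np.float32); return np.clip((np.minimum(b[...,1],b[...,2])-b[...,0])/100,0,1)
    M=[cv2.GaussianBlur(msk(b),(0,0),2) for b in B]
    for k in(0,1,2):
        W=np.eye(2,3,dtype=np.float32)
        try:
            cc,W=cv2.findTransformECC(M[3] if k!=3 else M[2],M[k],W,cv2.MOTION_EUCLIDEAN,(3,300,1e-7))
            c=np.array([195,195,1.]);dd=W@c-c[:2]
            print(n,k,'rot vs mag7',np.degrees(np.arctan2(W[1,0],W[0,0])).round(2),'shift mm',(dd/3).round(1),cc)
        except Exception as e: print(e)
E
```

```text
top 0 rot vs mag7 -0.69 shift mm [-0.9 -0.9] 0.967406817356391
top 1 rot vs mag7 -0.01 shift mm [-1.1  2.3] 0.9497315412959448
top 2 rot vs mag7 -0.43 shift mm [-1.7  0.6] 0.9727479292323421
side 0 rot vs mag7 7.44 shift mm [1.1 1.2] 0.653484832144783
side 1 rot vs mag7 29.77 shift mm [9.  8.4] 0.430316714771979
side 2 rot vs mag7 2.58 shift mm [-1.9  4.7] 0.8269940152160922
```

View pics/bev7_top.png

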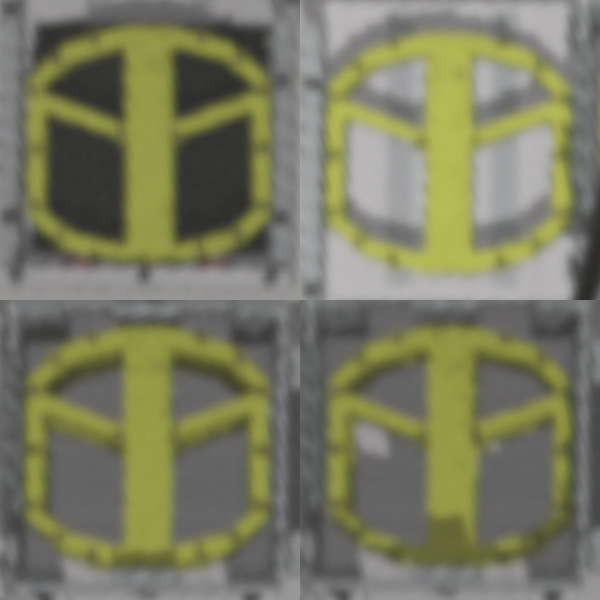

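```bash
python3 - <<'E'
from h import *
a=cv2.imread('pics/side6b.png'); b=cv2.resize(cv2.imread('pics/side7.png')[200:340,200:400],None,fx=4,fy=4,interpolation=cv2.INTER_CUBIC)
a=a[280:480,400:660];b=b[280:480,400:660]
cv2.imwrite('pics/cmp.png',np.hstack([a,b]))
A=cv2.cvtColor(a,6).astype(np.float32);B=cv2.cvtColor(b,6).astype(np.float32)
print(cv2.phaseCorrelate(A,B,cv2.createHanningWindow(A.shape[::-1],cv2.CV_32F)))
E
```

```text
((-0.03646979110510529, 0.027861956973865176), 0.5407560508162887)
```

View pics/cmp.png

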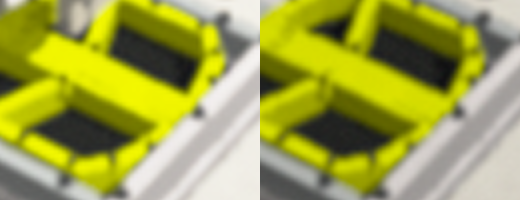

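```bash
python3 - <<'E'
from h import *
print(robot.read_t(),robot.read_force()); robot.job_done()
E
```

```text
30.2417 [0.17994972 0.10337093 0.03149006]
the job is handed in; nothing more can be done
```

The job is handed in at 30.2 s. One pedal body was fed out of the magazine and pushed along the track into the nest.

**Slide:** I gripped the handle and pushed it forward to the hard stop, then drew it back to the other stop. Contact rose to about 22 N at each end, and the handle travelled about 132 mm. The pictures show the remaining bodies dropped one place in the magazine.

**Nest:** I pushed the body with shut fingers until it met the end stop, with the force rising to 12 N. The arm is back at its start pose, touching nothing.

**Last checks:**
- **Position:** the top-camera depth puts the body's centre at about feeder x -115, y 122 mm, against a target of -117, 121. The difference is within my error in locating the feeder.
- **Flatness and squareness:** its height fits a body lying flat on the floor, and the top view shows it square to within about 1°.
- **Contact held:** comparing pictures showed no shift when the finger was withdrawn.
- **Bench:** the hex key looks unmoved, and so does the bottle cap.

**Checks that disagreed or fell short:**
- The side-camera outline suggested up to 7° of rotation. Its match was poor (correlation 0.65, against 0.97 from the top), so I relied on the top view.
- At 2 mm per pixel the pictures cannot show the contact with the two pads directly. I took that from the firm stop under force.

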